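# Clamp the whetstone in its honing bed

### The job

Get the whetstone ready for sharpening: lay it flat between the rails of the honing bed with its bare tongue under the raised clamp, and slide it gently home against the blue end stop until it sits against the stop's face, without shoving the stop along. Then push the red toggle-clamp handle over past its dead centre, down to its stop, so that the spindle locks the tongue down; press it smoothly, with no more than 30 N, and leave the other things on the worktop where they are.

Things in the scene. Friction and masses are not known exactly. Their poses are not given: they have to be found in the camera images.
- fixture: honing bed fixed on the worktop: dark wooden board 395 x 80 x 12 mm, toggle clamp at one end, blue end stop at the other. Origin on the worktop, midway between the rails; +x along the bed from clamp to stop, y across, z up. Stone lies on the board (z = 12 mm) between two aluminium rails: x -65..65 mm, tops at z = 19, inner faces y = +-29 mm (2 mm play a side). Clamp bracket: x -215..-130 mm
- lay_point (a point): point on the board's top, at (-5, 0, 12) mm in the fixture's frame: with the stone's origin here it is clear of the clamp bracket and 8 to 26 mm short of the end stop's face. The stop's setting is not measured: its face is anywhere from fixture x = 93 to 111 mm, so feel for it: the bed drags with up to 9 N, the stop is met by a steep rise. Once home, the tongue lies under the clamp pad every time
- whetstone: whetstone glued on a bamboo base, 0.35 to 0.6 kg; origin: centre of underside. Base 180 x 54 x 12 mm along its x; on it the grey and cream stone, 122 x 50 mm, x -38..84, z 12..34 mm: pinch that across y at x about 22 mm (centre of mass x = 14). Bare tongue: x -90..-38 mm. Its +x end (x = 90) goes to the stop. Starts on the worktop beyond the bed, its tongue to the clamp's side
- clamp_handle (a joint): red handle's angle, rad: 0 fully open (starts 0 to 0.08), dead centre 1.17, end of travel 1.25 = locked. Its angle above horizontal is 1.40 minus this; it swings in the bed's x-z plane, away from the stone (fixture -x) and down. From about 0.87 it resists, most near 1.0 (about 10 N at the grip); let go before dead centre it springs back, past it it snaps down to 1.25 and stays
- handle_grip (a point): point on the axis of the red handle grip (18 mm thick), 105 mm from the handle's pivot; the grip reaches from 60 to 130 mm from the pivot
- handle_pivot (a point): axis of the handle's hinge, at (-190, 0, 45) mm in the fixture's frame; hinge axis along the fixture's y
- clamp_spindle: black rubber pad (16 mm across) on the clamp arm; origin: middle of its face. Locked, it presses on the tongue at fixture x = -55 mm with about 35 N. Opened, the arm stands up, to 120 mm above the worktop at fixture x -175..-105 mm
- stop_pin (a joint): brass sensing pin in the face of the blue end stop (block 56 wide, 26 long, top at z = 43 mm, black knob above it to z = 61 mm), m: 0 = free, standing 4 mm out of the face; about 0.004 when the stone's base lies against the face. Its spring takes under 1 N
- stop_slip (a joint): how far the end stop's block has been shoved along from its setting, m; 0 at the start. It is held only by friction and slips at about 12 to 15 N
- amber_glass: amber glass, 79 mm wide, 97 mm high; bystander, origin at its foot
- table_spoon: steel spoon, 188 x 39 x 16 mm; bystander, origin under its middle
- coffee_tin: printed food tin, 75 mm wide, 110 mm high; bystander, origin at its foot
- spice_pot_c: spice jar with red cap, 46 mm wide, 104 mm high; bystander, origin at its foot

How it is judged:
By the outcome, as a careful person would: the job done as asked, in the order asked, and still so for the second after the job is handed in, with the robot touching nothing.
It also fails if it takes over 69 s, if anything falls off the work surface, if the arm or the gripper's body presses on something with over 40 N, if the wrist force passes 120 N, or if a joint passes its speed limit or range.

### The arm

A 6-joint arm with a two-finger parallel gripper is mounted at the origin on a cart in front of the work surface, level with it; the furniture and walls round the work are solid. World frame = base frame: x ahead of the robot, y to its left, z up, the work surface at z = 0. Lengths are in m, angles in degrees, forces in N, time in s.
With the tool pointing down it reaches from about 0.3 to 0.75 m from the base axis. Payload 8.5 kg.
Tool frame: the origin (TCP) lies on the centre line of the jaws, within the pads' length; the fingertips stand 11 mm ahead of it and the grasp point (between the pads) lies 8 mm behind it; z points along the fingers, y is the line along which they close (so a half turn about z gives the same grasp; the last joint's range is limited). The gripper opens to 85 mm and grips with 20 to 120 N. Pads are 22 mm wide; open, the fingers measure 114 mm over their backs; the gripper's body (76 mm by 85 mm) begins 54 mm behind the grasp point. The pads swing forward as they close: fully open they stand 13 mm farther back than shut.
Start: joints at [-82.466, 21.807, 74.336, -0, 83.858, -12.336], TCP at [0.187, -0.517, 0.242] pointing down, gripper open.
Joint ranges: [-178.18, 178.18], [-50.72, 133.34], [12.68, 142.11], [-81.47, 261.47], [9.98, 163.14], [-165.26, 165.26]. Speed limits (degrees/s): [136.94, 136.94, 180, 180, 180, 180].

### API

Orientations are given as a 3x3 rotation matrix whose columns are the frame's x, y, z axes.
In Python, from rig import env, eyes, workorder, observe gives the robot as it stands (env), with the cameras (eyes), the job (workorder) and the readings as plain functions.
- The arm moves only by the shell command python3 nudge.py 'ROWS' [FORCE]. ROWS is a JSON list of rows, 1 to 10 of them, each of 5 numbers: dx, dy, dz in m, then a turn about the tool's z in degrees, then the finger opening in m; each row shifts and turns the commanded pose from where the row before left it, along the tool's axes as they then stand; what a row does not reach is not made up. A row lasts 1/10 s, in which the tool goes at most 0.05 m and 8.59 degrees, less where a joint would pass 70% of its speed; a pose out of reach is approached as far as the arm can. The fingers move at their own pace and stop on an object; FORCE is the grip in N (left out, the last holds). Time passes only in rows, so rows that do not move let the fingers close. It prints the time, the measured TCP pose, the force, the opening and the grip force at its end. Input that does not fit is refused with a message, and nothing moves.
- observe(): the state, without advancing time (a new reading comes with each control period).
- eyes.get_image(name): name is "scene" or "side" or "wrist"; returns a dict with "pixels" (420x560x3 uint8, red, green, blue), "K" (3x3 intrinsics, pixels), "extrinsics" (4x4, takes a point from world to camera coordinates). Camera axes: x right, y down, z forward; pixel columns grow to the right and rows downward; lengths in m; the calibration is good to about 2 mm. A picture is of the moment at which its call begins. There is no depth.
- workorder.close_job(): hands the job in; it is judged then, once.
The state is a dict: "time_s": time; "q": joint angles; "qvel": joint speeds; "joint_efforts": joint torques, N m; "position": TCP position; "tool_rot": TCP orientation; "ft_force": force on the tool from outside, world axes, zero at the start; "wrist_torque": the same for the moment, N m; "grip_width": finger opening in m; "gripper_force": force on a finger pad.
Only numpy, scipy, OpenCV 4.12 (cv2) and the standard library are available. Lean on these libraries where they do the work, as an engineer would, in place of code of your own. Each camera call takes 0.05 s, during which the arm holds its last target. There are 200 camera calls.

## Working session

There is one attempt and no reset: what is moved stays moved. The work goes in short steps, Python scripts to look and compute and a shell command to move; the robot and the scene stay as the last step left them, time stands still between calls to the robot, and variables do not carry over. Pictures are saved under pics/ and viewed, at most 10 in all, crops included, and the job is handed in when it is done.

```bash
ls; mkdir -p pics
python3 - <<'E'
from rig import env, eyes, workorder, observe
import cv2,numpy as np,pickle
d={}
for n in ("scene","side","wrist"):
    im=eyes.get_image(n);d[n]=im
    cv2.imwrite(f"pics/a_{n}.png",im["pixels"][:,:,::-1])
    print(n,im["K"].tolist(),np.round(im["extrinsics"],4).tolist())
pickle.dump(d,open("a.pkl","wb"))
o=observe();print(o["time_s"],o["position"],o["tool_rot"],o["ft_force"])
E
```

```text
nudge.py
pics
rig.py
scene [[489.9355031592641, 0.0, 280.8545763967535], [0.0, 489.9355031592641, 215.21936586250612], [0.0, 0.0, 1.0]] [[-0.6544, -0.7561, 0.0029, 0.4072], [-0.4291, 0.3682, -0.8248, 0.3695], [0.6226, -0.541, -0.5654, 0.8392], [0.0, 0.0, 0.0, 1.0]]
side [[482.70917368312286, 0.0, 275.554531335026], [0.0, 482.70917368312286, 213.00286667800606], [0.0, 0.0, 1.0]] [[0.9978, 0.0622, -0.022, -0.6391], [0.0144, -0.5311, -0.8472, 0.0848], [-0.0644, 0.8451, -0.5308, 1.099], [0.0, 0.0, 0.0, 1.0]]
wrist [[372.20027410516036, 0.0, 280.02088439428593], [0.0, 372.20027410516036, 213.85708542614128], [0.0, 0.0, 1.0]] [[0.3399, -0.9404, -0.0019, -0.5501], [-0.8908, -0.3226, 0.32, -0.0423], [-0.3016, -0.1071, -0.9474, 0.3804], [0.0, 0.0, 0.0, 1.0]]
0.15 [ 0.18691652 -0.51704389  0.24186446] [[ 9.40457066e-01  3.39912477e-01 -1.20135421e-04]
 [ 3.39912401e-01 -9.40456470e-01  1.08991054e-03]
 [ 2.57492057e-04 -1.06584959e-03 -9.99999399e-01]] [ 0.47181091  0.78188224 -0.18178329]
```

View pics/a_scene.png

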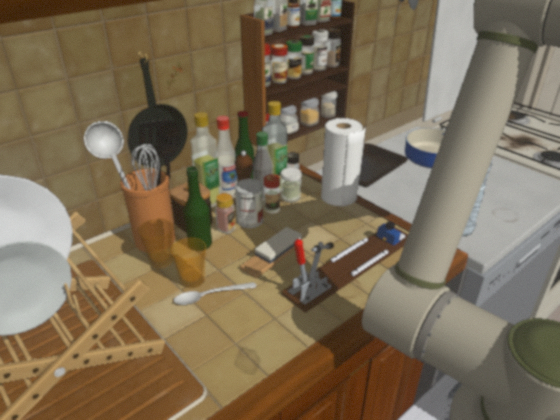

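View pics/a_side.png

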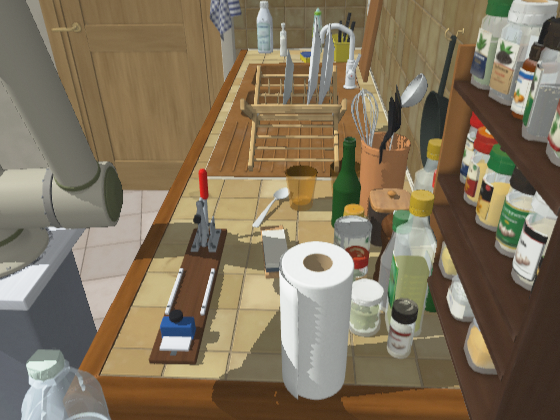

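The scene view shows the bed with the clamp at about (310,285) and the stop at (390,232), with the stone at (275,248). The side view has the clamp at (205,235), the stop at (178,327) and the stone at (275,250). I'll enlarge both.

Run:
```python
import pickle,cv2
d=pickle.load(open("a.pkl","rb"))
a=d["scene"]["pixels"][215:315,235:415,::-1]
cv2.imwrite("pics/b_scene.png",cv2.resize(a,None,fx=4.4,fy=4.4,interpolation=cv2.INTER_CUBIC))
b=d["side"]["pixels"][160:365,140:310,::-1]
cv2.imwrite("pics/b_side.png",cv2.resize(b,None,fx=2.9,fy=2.9,interpolation=cv2.INTER_CUBIC))
```

```text
(no output)
```

View pics/b_scene.png

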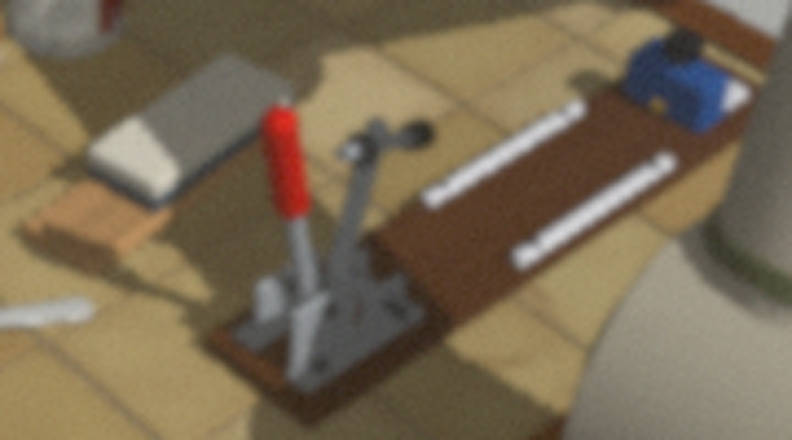

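View pics/b_side.png

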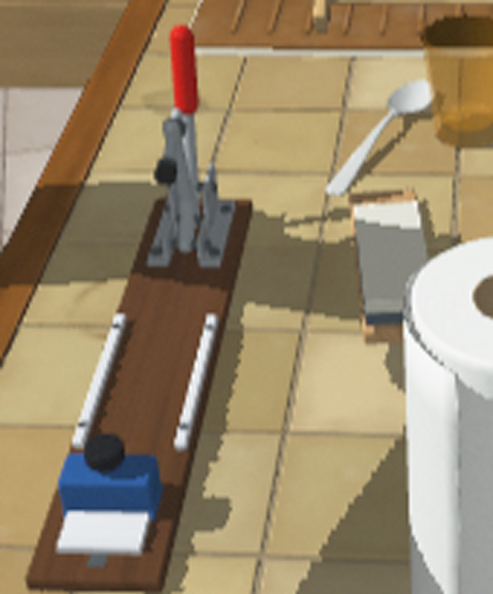

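View pics/a_wrist.png

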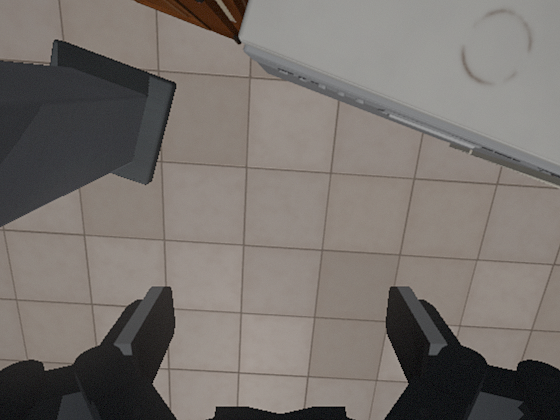

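The scene crop shows the rails at (430,198)-(578,105) and (523,260)-(668,160), and the stone-top corners at (92,152), (155,190), (293,88) and (232,55). The side crop shows the rails at (119,315)-(80,443) and (211,316)-(181,446), and the stone's tongue end at (353,203)-(418,200). I'll fit the poses from both views.

```bash
cat > h.py <<'E'
import numpy as np,cv2,pickle
from scipy.optimize import least_squares
def proj(im,P):
    E=np.array(im["extrinsics"]);c=np.atleast_2d(P)@E[:3,:3].T+E[:3,3]
    u=c@np.array(im["K"]).T;return u[:,:2]/u[:,2:]
def pose(p,P):  # x,y,yaw,z
    c,s=np.cos(p[2]),np.sin(p[2]);P=np.atleast_2d(P)
    return np.c_[p[0]+c*P[:,0]-s*P[:,1],p[1]+s*P[:,0]+c*P[:,1],P[:,2]+p[3]]
def fit(obs,p0,fz=True):
    f=lambda p:np.concatenate([(proj(im,pose(p,P))-uv).ravel() for im,P,uv in obs])
    r=least_squares(f,p0,loss="soft_l1");return r.x,f(r.x).reshape(-1,2)
E
python3 - <<'E'
from h import *
d=pickle.load(open("a.pkl","rb"));S,D=d["scene"],d["side"]
sc=lambda l:np.array(l)/4.4+[235,215]-.4; sd=lambda l:np.array(l)/2.9+[140,160]-.3
R=np.array([[-65,33,19],[65,33,19],[-65,-33,19],[65,-33,19]])/1e3
us=sc([[430,198],[578,105],[523,260],[668,160]]);ud=sd([[211,316],[181,446],[119,315],[80,443]])
p,r=fit([(S,R,us),(D,R,ud)],[.5,-.2,-1.57,0]);print("fix",p.round(4),np.degrees(p[2]),r.round(1).tolist())
for n,im,f in(("scene",S,lambda u:(u-[235,215])*4.4),("side",D,lambda u:(u-[140,160])*2.9)):
    print(n,f(proj(im,pose(p,np.array([[-220,40,12],[-220,-40,12],[175,40,12],[175,-40,12],[-190+130*np.cos(1.4),0,45+130*np.sin(1.4)],[-190-130*np.cos(1.4),0,45+130*np.sin(1.4)]])/1e3))).round().tolist())
T=np.array([[-38,25,34],[-38,-25,34],[84,-25,34],[84,25,34]])/1e3
q,r=fit([(S,T,sc([[92,152],[155,190],[293,88],[232,55]])),(D,T[[0,1]],sd([[418,200],[353,203]])),(D,T[[2]],sd([[365,311]]))],[.65,-.2,-1.57,0]);print("stone",q.round(4),np.degrees(q[2]),r.round(1).tolist())
E
```

```text
fix [ 0.4833 -0.136  -1.5398 -0.0021] -88.22477547855387 [[-0.5, 0.6], [0.1, -0.1], [-0.8, -0.1], [0.4, -0.8], [-0.1, -0.0], [0.2, -0.4], [-0.1, 0.3], [-0.5, 0.4]]
scene [[211.0, 334.0], [322.0, 417.0], [680.0, 34.0], [790.0, 92.0], [351.0, 75.0], [284.0, 113.0]]
side [[246.0, 201.0], [148.0, 202.0], [163.0, 590.0], [25.0, 588.0], [165.0, 56.0], [175.0, 28.0]]
stone [ 0.6367  0.0148 -1.4204 -0.0025] -81.38183331305578 [[-0.9, -0.1], [0.1, -0.3], [0.5, -0.2], [-0.7, -0.2], [-0.3, 1.1], [-0.0, 1.5], [-0.4, -2.1]]
```

```bash
cat >> h.py <<'E'
def delta(env,target,yaw=None):
    "tool-frame shift to the world point; turn (deg) to bring tool y to world yaw"
    o=observe();R=np.array(o["tool_rot"]);t=np.degrees(np.arctan2(R[1,1],R[0,1]))
    return (R.T@(np.array(target)-o["position"])).round(4), None if yaw is None else round(t-yaw,2)
E
python3 nudge.py '[[0,0,0,-7.86,0.085],[0,0,0,-7.86,0.085],[0,0,0,-7.86,0.085],[0,0,0,-7.86,0.085],[0,0,0,-7.86,0.085],[0,0,0,-7.86,0.085],[0,0,0,-7.86,0.085],[0,0,0,-7.86,0.085],[0,0,0,-7.86,0.085],[0,0,0,-7.86,0.085]]'
python3 - <<'E'
from h import *
from rig import env, eyes, workorder, observe
d=pickle.load(open("a.pkl","rb"));W,D=d["wrist"],d["side"]
E=np.array(W["extrinsics"]);c=-E[:3,:3].T@E[:3,3]
R0=np.array([[.9405,.3399,0],[.3399,-.9405,0],[0,0,-1]])
print("cam in tool",R0.T@(c-[.1869,-.517,.2419]),"axis",R0.T@E[2,:3])
def ground(im,u,z=0):
    E=np.array(im["extrinsics"]);K=np.array(im["K"]);c=-E[:3,:3].T@E[:3,3];r=E[:3,:3].T@np.linalg.inv(K)@[*u,1];return c+r*(z-c[2])/r[2]
print("towel foot front",ground(D,(315,392)),ground(D,(282,380)),"tin foot",ground(D,(352,283)))
print(delta(env,[.640,-.007,.26],8.62),observe()["q"])
E
```

```text
time_s: 1.15
position: [0.1869, -0.5171, 0.242]
tool_rot: [[-0.153, 0.988, -0.0], [0.988, 0.153, 0.001], [0.001, 0.0, -1.0]]
ft_force: [-0.0, -0.4, -0.1]
grip_width: 0.0853
gripper_force: 0.0
cam in tool [ 0.08161628  0.00106745 -0.13097975] axis [-0.32001621 -0.00181814  0.94741423]
towel foot front [ 0.72429354 -0.34943133  0.        ] [ 6.71422546e-01 -3.28926857e-01  1.11022302e-16] tin foot [ 0.80065799 -0.08509377  0.        ]
(array([ 0.4349,  0.5258, -0.0177]), np.float64(0.17)) [-8.24681266e+01  2.18214969e+01  7.43587467e+01 -5.79603061e-04
  8.38582444e+01 -9.12595791e+01]
```

```bash
python3 nudge.py '[[0.031,0.037,-0.003,0,0.085],[0.031,0.037,-0.003,0,0.085],[0.031,0.037,-0.003,0,0.085],[0.031,0.037,-0.003,0,0.085],[0.031,0.037,-0.003,0,0.085],[0.031,0.037,-0.003,0,0.085],[0.031,0.037,-0.003,0,0.085],[0.031,0.037,0,0,0.085],[0.031,0.037,0,0,0.085],[0.031,0.037,0,0,0.085]]' | head -2
python3 nudge.py '[[0.031,0.037,0,0,0.085],[0.031,0.037,0,0,0.085],[0.031,0.037,0,0,0.085],[0.031,0.037,0,0,0.085],[0,0,0,0,0.085]]'
python3 - <<'E'
from rig import env, eyes, workorder, observe
import pickle,cv2
im=eyes.get_image("wrist");pickle.dump(im,open("w1.pkl","wb"));cv2.imwrite("pics/w1.png",cv2.resize(im["pixels"][:,:,::-1],None,fx=1.42,fy=1.42,interpolation=cv2.INTER_CUBIC))
E
```

```text
time_s: 2.15
position: [0.5082, -0.1543, 0.2632]
time_s: 2.65
position: [0.6374, -0.0074, 0.2618]
tool_rot: [[-0.152, 0.988, -0.001], [0.988, 0.152, 0.001], [0.001, -0.001, -1.0]]
ft_force: [0.0, -0.5, 0.4]
grip_width: 0.0851
gripper_force: 0.0
```

View pics/w1.png

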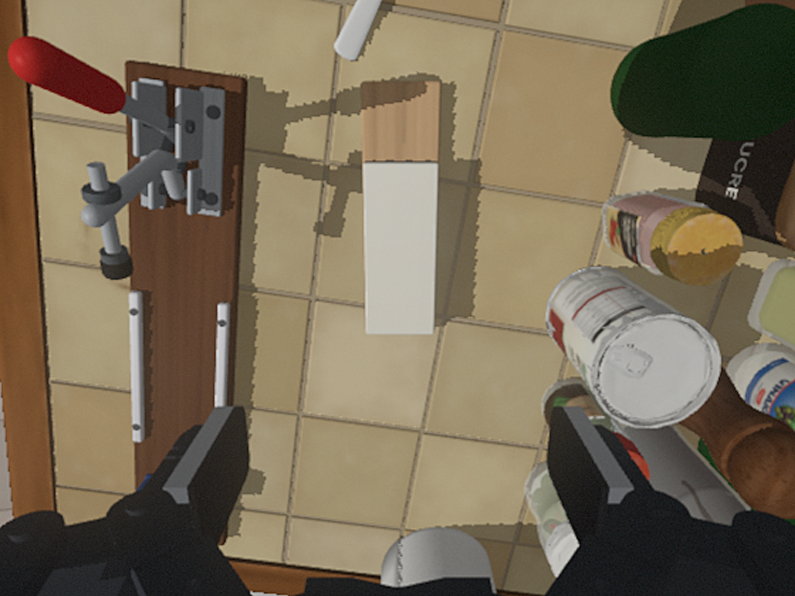

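The wrist view shows the stone-top corners at (365,162), (437,163), (433,333) and (366,333), and the tongue end at (363,83)-(440,81). The left rail runs (136,292)-(138,440), the right rail starts at (223,303), and the board corners are (127,61) and (245,77).

Run:
```python
from h import *
from rig import env, eyes, workorder, observe
d=pickle.load(open("a.pkl","rb"));S,D=d["scene"],d["side"];W=pickle.load(open("w1.pkl","rb"))
sc=lambda l:np.array(l)/4.4+[235,215]-.4; sd=lambda l:np.array(l)/2.9+[140,160]-.3; w=lambda l:np.array(l)/1.42-.15
R=np.array([[-65,33,19],[65,33,19],[-65,-33,19],[65,-33,19]])/1e3
us=sc([[430,198],[578,105],[523,260],[668,160]]);ud=sd([[211,316],[181,446],[119,315],[80,443]])
uw=w([[223,303],[136,292],[138,440]])
B=np.array([[-220,-40,12],[-220,40,12]])/1e3
for nm,ob in (("all",[(S,R,us),(D,R,ud),(W,R[[0,2,3]],uw)]),("all+B",[(S,R,us),(D,R,ud),(W,R[[0,2,3]],uw),(W,B,w([[127,61],[245,77]]))])):
    p,r=fit(ob,[.5,-.2,-1.57,0]);print("fix",nm,p.round(4),np.degrees(p[2]).round(2),r[-5:].round(1).tolist())
T=np.array([[-38,-25,34],[-38,25,34],[84,25,34],[84,-25,34],[-90,-27,12],[-90,27,12]])/1e3
tw=w([[365,162],[437,163],[433,333],[366,333],[363,83],[440,81]])
ts=sc([[155,190],[92,152],[232,55],[293,88]])
for nm,ob in (("w",[(W,T,tw)]),("w+s",[(W,T,tw),(S,T[:4],ts)])):
    q,r=fit(ob,[.63,0,-1.42,0]);print("stone",nm,q.round(4),np.degrees(q[2]).round(2),r.round(1).tolist())
```

```text
fix all [ 0.483  -0.1363 -1.5491 -0.0019] -88.76 [[0.0, 0.2], [-1.1, 0.3], [0.8, -0.4], [-0.7, -0.5], [0.8, 0.8]]
fix all+B [ 0.483  -0.1352 -1.553  -0.0018] -88.98 [[1.1, -1.2], [-0.5, -1.5], [0.5, -0.1], [-1.8, 2.0], [0.4, 3.1]]
stone w [ 0.6354  0.0125 -1.4231 -0.0071] -81.54 [[-1.0, 0.6], [0.8, 0.2], [0.2, -0.3], [0.1, -0.5], [-1.1, -1.0], [0.7, 0.8]]
stone w+s [ 0.6355  0.0129 -1.4233 -0.0044] -81.55 [[-0.9, 0.4], [1.3, 0.0], [0.6, 0.3], [0.1, 0.1], [-1.0, -1.6], [1.2, 0.1], [0.9, 0.3], [0.0, 0.4], [0.2, 0.4], [1.3, 0.4]]
```

```bash
python3 nudge.py '[[0,0,0.04,0.3,0.062],[0,0,0.04,0,0.062],[0,0,0.04,0,0.062],[0,0,0.04,0,0.062],[0,0,0,0,0.062],[0,0,0,0,0.062]]' 60
python3 -c "
from h import *
from rig import env, eyes, workorder, observe
print(delta(env,[.6387,-.0089,.030],8.45))"
```

```text
time_s: 3.3
position: [0.6354, -0.0125, 0.1044]
tool_rot: [[-0.141, 0.99, 0.0], [0.99, 0.141, -0.0], [-0.0, 0.0, -1.0]]
ft_force: [0.9, 0.2, 0.7]
grip_width: 0.0622
gripper_force: 0.0
(array([0.0031, 0.0037, 0.0744]), np.float64(-0.33))
```

```bash
python3 nudge.py '[[0.0031,0.0037,0,-0.33,0.062],[0,0,0.02,0,0.062],[0,0,0.02,0,0.062],[0,0,0.02,0,0.062],[0,0,0.014,0,0.062],[0,0,0,0,0.062],[0,0,0,0,0.062]]'
python3 - <<'E'
from rig import env, eyes, workorder, observe
import cv2
im=eyes.get_image("wrist");cv2.imwrite("pics/w2.png",im["pixels"][:,:,::-1])
E
```

```text
time_s: 4.0
position: [0.6393, -0.0081, 0.0307]
tool_rot: [[-0.148, 0.989, 0.002], [0.989, 0.148, -0.0], [-0.001, 0.002, -1.0]]
ft_force: [-0.3, 0.0, 1.3]
grip_width: 0.0619
gripper_force: 0.0
```

View pics/w2.png

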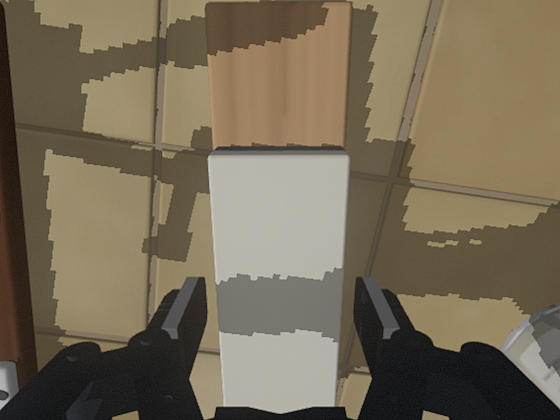

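The stone sits centred between the open fingers, with its edges at about u=215 and 345 and the fingers at 200 and 360. Close and lift.

```bash
python3 nudge.py '[[0,0,0.003,0,0.062],[0,0,0,0,0.03],[0,0,0,0,0.03],[0,0,0,0,0.03],[0,0,0,0,0.03],[0,0,0,0,0.03]]' 60; python3 nudge.py '[[0,0,-0.01,0,0.03],[0,0,-0.03,0,0.03],[0,0,-0.04,0,0.03],[0,0,-0.04,0,0.03],[0,0,-0.04,0,0.03],[0,0,-0.03,0,0.03],[0,0,0,0,0.03],[0,0,0,0,0.03]]'
python3 - <<'E'
from h import *
from rig import env, eyes, workorder, observe
im=eyes.get_image("wrist");pickle.dump(im,open("w3.pkl","wb"));cv2.imwrite("pics/w3.png",im["pixels"][:,:,::-1])
p=np.array([.483,-.136,np.radians(-88.85)])
c,s=np.cos(p[2]),np.sin(p[2]);f=lambda x,y:p[:2]+[c*x-s*y,s*x+c*y]
print("over lay",f(.017,0),delta(env,[*f(.017,0),.2],1.15))
E
```

```text
time_s: 4.65
position: [0.639, -0.0081, 0.0271]
tool_rot: [[-0.148, 0.989, 0.001], [0.989, 0.148, -0.0], [-0.0, 0.001, -1.0]]
ft_force: [0.5, 0.2, 5.9]
grip_width: 0.0484
gripper_force: 65.0
time_s: 5.45
position: [0.6379, -0.008, 0.2152]
tool_rot: [[-0.148, 0.989, -0.002], [0.989, 0.148, 0.0], [0.001, -0.002, -1.0]]
ft_force: [0.3, -0.1, -5.2]
grip_width: 0.0483
gripper_force: 64.1
over lay [ 0.48334119 -0.15299658] (array([-0.1207, -0.174 ,  0.0146]), np.float64(7.35))
```

View pics/w3.png

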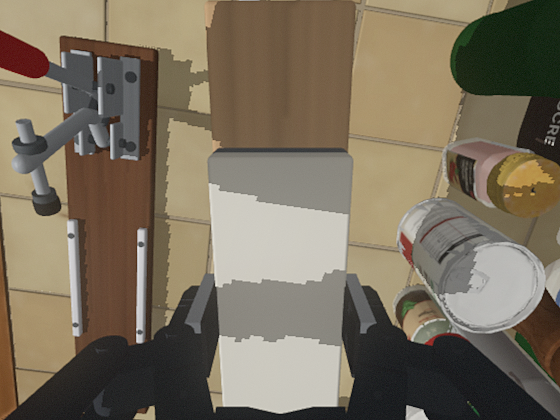

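The stone is held level, width 48 mm. Both rails are visible whole: left (73,222)-(77,335), right (141,229)-(142,342). I'll refit with these and set the transfer.

Run:
```python
from h import *
from rig import env, eyes, workorder, observe
d=pickle.load(open("a.pkl","rb"));S,D=d["scene"],d["side"];W=pickle.load(open("w1.pkl","rb"));V=pickle.load(open("w3.pkl","rb"))
sc=lambda l:np.array(l)/4.4+[235,215]-.4; sd=lambda l:np.array(l)/2.9+[140,160]-.3; w=lambda l:np.array(l)/1.42-.15
R=np.array([[-65,33,19],[65,33,19],[-65,-33,19],[65,-33,19]])/1e3
us=sc([[430,198],[578,105],[523,260],[668,160]]);ud=sd([[211,316],[181,446],[119,315],[80,443]])
uw=w([[223,303],[136,292],[138,440]]);uv=np.array([[141,229],[142,342],[73,222],[77,335]])
for ob in ([(V,R,uv)],[(S,R,us),(D,R,ud),(W,R[[0,2,3]],uw),(V,R,uv)]):
    p,r=fit(ob,[.5,-.2,-1.57,0]);print(p.round(4),np.degrees(p[2]).round(2),r[-4:].round(1).tolist())
# rail tops (inner edges) with height fixed at z=0
for ob in ([(V,R,uv)],[(S,R,us),(D,R,ud),(W,R[[0,2,3]],uw),(V,R,uv)]):
    ob2=[(im,P,u) for im,P,u in ob]
    f=lambda p:np.concatenate([(proj(im,pose([*p,0],P))-u).ravel() for im,P,u in ob2])
    x=least_squares(f,[.5,-.2,-1.57],loss="soft_l1").x;print("z0",x.round(4),np.degrees(x[2]).round(2))
```

```text
[ 0.4807 -0.1404 -1.5464 -0.0073] -88.6 [[0.6, 0.5], [-1.1, -0.2], [-0.8, -0.5], [1.7, 0.3]]
[ 0.483  -0.1367 -1.55   -0.002 ] -88.81 [[1.4, -0.7], [-0.8, 0.4], [-1.3, -2.1], [0.9, 0.6]]
z0 [ 0.4838 -0.1361 -1.5511] -88.87
z0 [ 0.4835 -0.1361 -1.5486] -88.73
```

```bash
python3 nudge.py '[[-0.01,0,0,3.6,0.03],[-0.031,0,0,3.7,0.03],[-0.04,0,0,0,0.03],[-0.04,0,0,0,0.03],[-0.02,-0.03,0,0,0.03],[0,-0.045,0,0,0.03],[0,-0.045,0.03,0,0.03],[0,-0.037,0.04,0,0.03],[0,0,0,0,0.03],[0,0,0,0,0.03]]'
python3 - <<'E'
from h import *
from rig import env, eyes, workorder, observe
im=eyes.get_image("wrist");pickle.dump(im,open("w4.pkl","wb"));cv2.imwrite("pics/w4.png",cv2.resize(im["pixels"][:,:,::-1],None,fx=1.42,fy=1.42,interpolation=cv2.INTER_CUBIC))
print(delta(env,[.4837,-.1522,.10],1.2))
E
```

```text
time_s: 6.5
position: [0.4928, -0.1515, 0.1499]
tool_rot: [[-0.02, 1.0, -0.004], [1.0, 0.02, 0.003], [0.003, -0.004, -1.0]]
ft_force: [1.1, -0.9, -4.4]
grip_width: 0.0486
gripper_force: 64.9
(array([ 0.0001, -0.0107,  0.0512]), np.float64(-0.02))
```

View pics/w4.png

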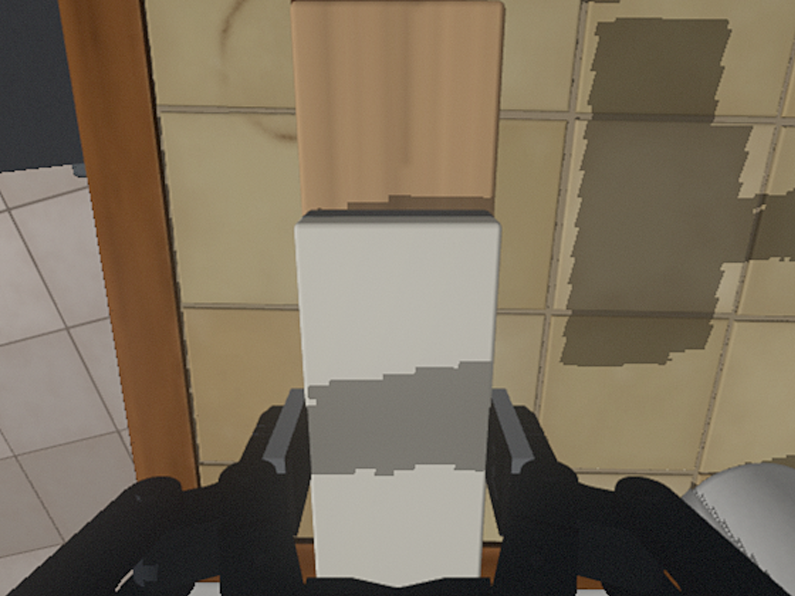

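The stone is well held in the gripper, edges at about u=300 and 500, with the bed hidden beneath it. Now I'll descend to just above the rails.

```bash
python3 nudge.py '[[0,-0.0107,0.02,0,0.03],[0,0,0.03,0,0.03],[0,0,0.03,0,0.03],[0,0,0.012,0,0.03],[0,0,0,0,0.03],[0,0,0,0,0.03]]'
python3 - <<'E'
from h import *
from rig import env, eyes, workorder, observe
print(delta(env,[.4837,-.1522,.05],1.2),observe()["position"])
E
```

```text
time_s: 7.15
position: [0.4849, -0.1527, 0.0604]
tool_rot: [[-0.021, 1.0, 0.002], [1.0, 0.021, -0.001], [-0.001, 0.002, -1.0]]
ft_force: [0.1, 0.7, -3.6]
grip_width: 0.0483
gripper_force: 64.8
(array([ 0.0005, -0.0012,  0.0104]), np.float64(0.02)) [ 0.4848511  -0.15265253  0.06043512]
```

```bash
python3 nudge.py '[[0,-0.0012,0.005,0,0.03],[0,0,0.005,0,0.03],[0,0,0,0,0.03],[0,0,0,0,0.03]]'; python3 nudge.py '[[0,0,0.003,0,0.03],[0,0,0.003,0,0.03],[0,0,0,0,0.03],[0,0,0,0,0.03]]'
```

```text
time_s: 7.55
position: [0.4825, -0.1523, 0.05]
tool_rot: [[-0.021, 1.0, 0.0], [1.0, 0.021, -0.0], [-0.0, 0.0, -1.0]]
ft_force: [0.9, 0.6, -4.1]
grip_width: 0.0488
gripper_force: 64.9
time_s: 7.95
position: [0.4824, -0.1522, 0.0438]
tool_rot: [[-0.021, 1.0, -0.0], [1.0, 0.021, 0.0], [0.0, -0.0, -1.0]]
ft_force: [0.7, -0.6, -4.4]
grip_width: 0.0487
gripper_force: 64.9
```

```bash
python3 nudge.py '[[0,0,0.003,0,0.03],[0,0,0,0,0.03],[0,0,0,0,0.03]]'; python3 nudge.py '[[0,0,0.002,0,0.03],[0,0,0,0,0.03],[0,0,0,0,0.03]]'
```

```text
time_s: 8.25
position: [0.4824, -0.1522, 0.0408]
tool_rot: [[-0.021, 1.0, -0.0], [1.0, 0.021, 0.0], [0.0, -0.0, -1.0]]
ft_force: [-0.3, -0.7, -4.9]
grip_width: 0.0485
gripper_force: 64.9
time_s: 8.55
position: [0.4825, -0.1523, 0.0391]
tool_rot: [[-0.021, 1.0, 0.001], [1.0, 0.021, -0.0], [-0.0, 0.001, -1.0]]
ft_force: [-0.5, 0.1, -0.8]
grip_width: 0.0484
gripper_force: 65.4
```

The stone is down on the board between the rails. Now slide gently and watch the force.

```bash
for i in 1 2 3; do python3 nudge.py '[[-0.0006,0,0,0,0.03],[-0.0007,0,0,0,0.03],[-0.0007,0,0,0,0.03]]' | sed -n '1,2p;4p' | tr '\n' ' '; echo; done
```

```text
time_s: 8.85 position: [0.4825, -0.1539, 0.0391] ft_force: [-0.1, 4.9, 3.5] 
time_s: 9.15 position: [0.4825, -0.156, 0.0391] ft_force: [-0.3, 5.7, 4.4] 
time_s: 9.45 position: [0.4826, -0.158, 0.0391] ft_force: [-0.7, 4.0, 4.4]
```

```bash
F(){ sed -n '2p;4p' | tr '\n' ' '; echo; }
python3 nudge.py '[[-0.0005,0,-0.0005,0,0.03],[-0.0005,0,0,0,0.03]]' |F
python3 nudge.py '[[-0.0005,0,0,0,0.03],[-0.0005,0,0,0,0.03]]' |F
python3 nudge.py '[[-0.0005,0,0,0,0.03],[-0.0005,0,0,0,0.03]]' |F
python3 nudge.py '[[-0.0005,0,0,0,0.03],[-0.0005,0,0,0,0.03]]' |F
```

```text
position: [0.4824, -0.1594, 0.0392] ft_force: [0.1, 1.5, -2.5] 
position: [0.4825, -0.1604, 0.0392] ft_force: [-0.4, -0.2, -4.8] 
position: [0.4825, -0.1614, 0.0392] ft_force: [1.0, 0.4, -4.5] 
position: [0.4826, -0.1623, 0.0393] ft_force: [-0.0, -0.3, -4.9]
```

```bash
F(){ sed -n '2p;4p' | tr '\n' ' ' | tee /tmp/l; echo; python3 -c "import re;exit(float(re.findall(r'-?[\d.]+',open('/tmp/l').read())[4])>2.5)"; }
python3 nudge.py '[[-0.0005,0,0,0,0.03],[-0.0005,0,0,0,0.03]]' |F &&
python3 nudge.py '[[-0.0005,0,0,0,0.03],[-0.0005,0,0,0,0.03]]' |F &&
python3 nudge.py '[[-0.0005,0,0,0,0.03],[-0.0005,0,0,0,0.03]]' |F &&
python3 nudge.py '[[-0.0005,0,0,0,0.03],[-0.0005,0,0,0,0.03]]' |F &&
python3 nudge.py '[[-0.0005,0,0,0,0.03],[-0.0005,0,0,0,0.03]]' |F &&
python3 nudge.py '[[-0.0005,0,0,0,0.03],[-0.0005,0,0,0,0.03]]' |F &&
python3 nudge.py '[[-0.0005,0,0,0,0.03],[-0.0005,0,0,0,0.03]]' |F &&
python3 nudge.py '[[-0.0005,0,0,0,0.03],[-0.0005,0,0,0,0.03]]' |F
```

```text
position: [0.4826, -0.1632, 0.0394] ft_force: [0.3, 0.3, -4.1] 
position: [0.4826, -0.1642, 0.0394] ft_force: [-0.0, 1.2, -4.7] 
position: [0.4826, -0.1652, 0.0394] ft_force: [0.0, 0.2, -4.5] 
position: [0.4826, -0.1662, 0.0394] ft_force: [-0.2, 0.5, -4.6] 
position: [0.4827, -0.1669, 0.0394] ft_force: [0.5, 4.2, -2.7]
```

```bash
F(){ sed -n '2p;4p' | tr '\n' ' '; echo; }
python3 nudge.py '[[0,0,0,0,0.03]]' |F
python3 nudge.py '[[-0.0002,0,0,0,0.03]]' |F
python3 nudge.py '[[0,0,0,0,0.03]]' |F
```

```text
position: [0.4827, -0.1669, 0.0394] ft_force: [0.1, 4.6, -3.4] 
position: [0.4827, -0.1669, 0.0394] ft_force: [0.6, 6.7, -3.0] 
position: [0.4827, -0.1669, 0.0394] ft_force: [1.2, 4.6, -2.8]
```

```bash
F(){ sed -n '2p;4p;5p' | tr '\n' ' '; echo; }
python3 nudge.py '[[0,0,0.0006,0,0.03],[0,0,0,0,0.03]]' |F
python3 nudge.py '[[-0.0001,0,0,0,0.03],[0,0,0,0,0.03]]' |F
```

```text
position: [0.4827, -0.1669, 0.0391] ft_force: [-0.6, 4.9, 1.8] grip_width: 0.0485 
position: [0.4827, -0.1669, 0.0391] ft_force: [-0.2, 6.3, 1.0] grip_width: 0.049
```

Contact is firm at the stop (end at fixture x of about 99 mm, force under 7 N). Release, lift, and locate the handle by colour.

```bash
python3 nudge.py '[[0,0,0,0,0.062],[0,0,0,0,0.062],[0,0,0,0,0.062],[0,0,0,0,0.062],[0,0,-0.01,0,0.062],[0,0,-0.04,0,0.062],[0,0,-0.05,0,0],[0,0,-0.05,0,0],[0,0,-0.04,0,0],[0,0,0,0,0]]' | sed -n '1,2p;4,5p'
python3 nudge.py '[[0,0,0,0,0],[0,0,0,0,0],[0,0,0,0,0]]' | sed -n '2p;4,5p'
python3 - <<'E'
from h import *
from rig import env, eyes, workorder, observe
fx=[.4834,-.1362,np.radians(-88.8),0]
ims={}
for n in("wrist","side","scene"):
    im=eyes.get_image(n);ims[n]=im
    h=cv2.cvtColor(im["pixels"],cv2.COLOR_RGB2HSV).astype(int)
    m=(((h[...,0]<6)|(h[...,0]>174))&(h[...,1]>180)&(h[...,2]>120)).astype(np.uint8)
    k,l,s,c=cv2.connectedComponentsWithStats(m);o=np.argsort(-s[1:,4])[:2]+1
    print(n,[(s[i].tolist(),c[i].round(1).tolist()) for i in o])
    for th in(0,.04,.08):
        a=1.4-th;r=np.array([.06,.095,.13]);print(th,proj(im,pose(fx,np.c_[-.19-r*np.cos(a),0*r,.045+r*np.sin(a)])).round().tolist())
pickle.dump(ims,open("c.pkl","wb"))
g=lambda x,z:np.array([*pose(fx,[x,0,0])[0,:2],z])
print("via",delta(env,g(-.178,.215),1.2),"start",g(-.178,.156))
E
```

```text
time_s: 12.95
position: [0.4842, -0.1684, 0.2349]
ft_force: [0.6, 0.9, -0.9]
grip_width: 0.0038
position: [0.4823, -0.1673, 0.2275]
ft_force: [-0.5, -0.1, -0.4]
grip_width: -0.0001
wrist []
0 [[285.0, -216.0], [286.0, -296.0], [287.0, -422.0]]
0.04 [[285.0, -221.0], [286.0, -307.0], [287.0, -441.0]]
0.08 [[285.0, -226.0], [286.0, -317.0], [287.0, -460.0]]
side [([474, 133, 23, 21, 250], [483.4, 143.8]), ([199, 169, 9, 30, 206], [203.1, 184.3])]
0 [[203.0, 199.0], [202.0, 184.0], [201.0, 169.0]]
0.04 [[204.0, 199.0], [203.0, 184.0], [202.0, 168.0]]
0.08 [[204.0, 199.0], [203.0, 183.0], [202.0, 168.0]]
scene [([296, 240, 9, 23, 125], [299.8, 251.0]), ([219, 121, 10, 8, 61], [223.5, 124.7])]
0 [[302.0, 263.0], [301.0, 251.0], [299.0, 239.0]]
0.04 [[301.0, 264.0], [299.0, 252.0], [297.0, 241.0]]
0.08 [[301.0, 264.0], [298.0, 253.0], [295.0, 242.0]]
via (array([0.2092, 0.0015, 0.0132]), np.float64(-0.0)) start [0.47967225 0.04176096 0.156     ]
```

The handle matches the prediction (θ about 0.03). Move beside it.

```bash
python3 nudge.py '[[0.04,0,0,0,0],[0.045,0,0,0,0],[0.045,0,0,0,0],[0.045,0,0,0,0],[0.034,0.001,0.01,0,0],[0,0,0.025,0,0],[0,0,0.025,0,0],[0,0,0.012,0,0],[0,0,0,0,0],[0,0,0,0,0]]' | sed -n '1,2p;4,5p'
python3 - <<'E'
from h import *
from rig import env, eyes, workorder, observe
fx=[.4834,-.1362,np.radians(-88.8),0]
g=lambda x,z:np.array([*pose(fx,[x,0,0])[0,:2],z])
print(delta(env,g(-.178,.156),1.2))
pr=None
for th in np.r_[.03,.2,.4,.6,.7,.8,.9,1.0,1.1,1.17,1.25]:
    a=1.4-th;x=-.19-.1*np.cos(a)+.009*np.sin(a)+.011;z=.045+.1*np.sin(a)+.009*np.cos(a)+.011
    P=g(x,z);print(round(th,2),P.round(4),None if pr is None else (round(-(x-pr[0]),4),round(-(z-pr[1]),4)));pr=(x,z)
E
```

```text
time_s: 14.4
position: [0.4795, 0.0414, 0.157]
ft_force: [0.2, -0.4, -0.2]
grip_width: 0.0
(array([0.0004, 0.0001, 0.001 ]), np.float64(-0.0))
0.03 [0.4794 0.0539 0.1558] None
0.2 [0.4791 0.0706 0.1525] (np.float64(0.0167), np.float64(0.0033))
0.4 [0.4787 0.0892 0.145 ] (np.float64(0.0186), np.float64(0.0075))
0.6 [0.4783 0.106  0.134 ] (np.float64(0.0168), np.float64(0.011))
0.7 [0.4782 0.1134 0.1273] (np.float64(0.0075), np.float64(0.0067))
0.8 [0.478  0.1202 0.1199] (np.float64(0.0068), np.float64(0.0074))
0.9 [0.4779 0.1262 0.1118] (np.float64(0.006), np.float64(0.0081))
1.0 [0.4778 0.1313 0.1032] (np.float64(0.0052), np.float64(0.0086))
1.1 [0.4777 0.1356 0.0942] (np.float64(0.0043), np.float64(0.0091))
1.17 [0.4777 0.1381 0.0876] (np.float64(0.0024), np.float64(0.0066))
1.25 [0.4776 0.1403 0.0798] (np.float64(0.0022), np.float64(0.0077))
```

Now follow the arc.

```bash
F(){ sed -n '1,2p;4p' | tr '\n' ' '; echo; }
python3 nudge.py '[[0.004,0,0.001,0,0],[0.004,0,0,0,0],[0.0025,0,0,0,0],[0.0025,0,0,0,0],[0.0025,0,0,0,0]]' |F
python3 nudge.py '[[0.004,0,0.0008,0,0],[0.004,0,0.0008,0,0],[0.003,0,0.001,0,0],[0,0,0,0,0]]' |F
python3 nudge.py '[[0.0046,0,0.0016,0,0],[0.0047,0,0.0018,0,0],[0.0047,0,0.002,0,0],[0.0046,0,0.0021,0,0]]' |F
python3 nudge.py '[[0.0043,0,0.0025,0,0],[0.0043,0,0.0027,0,0],[0.0041,0,0.0028,0,0],[0.0041,0,0.003,0,0]]' |F
```

```text
time_s: 14.9 position: [0.4791, 0.057, 0.1559] ft_force: [0.0, -2.7, -1.4] 
time_s: 15.3 position: [0.4787, 0.0684, 0.1531] ft_force: [0.7, 0.0, 0.4] 
time_s: 15.7 position: [0.4784, 0.087, 0.1455] ft_force: [-0.1, -0.0, 1.0] 
time_s: 16.1 position: [0.478, 0.1037, 0.1344] ft_force: [0.9, -0.3, 1.0]
```

```bash
F(){ sed -n '1,2p;4p' | tr '\n' ' '; echo; }
python3 nudge.py '[[0.0038,0,0.0033,0,0],[0.0037,0,0.0034,0,0],[0.0034,0,0.0037,0,0],[0.0034,0,0.0037,0,0]]' |F
python3 nudge.py '[[0.002,0,0.0027,0,0],[0.002,0,0.0027,0,0],[0.002,0,0.0027,0,0]]' |F
python3 - <<'E'
from h import *
from rig import env, eyes, workorder, observe
im=eyes.get_image("side");h=cv2.cvtColor(im["pixels"],cv2.COLOR_RGB2HSV).astype(int)
m=(((h[...,0]<6)|(h[...,0]>174))&(h[...,1]>180)&(h[...,2]>120)).astype(np.uint8)
k,l,s,c=cv2.connectedComponentsWithStats(m)
print([(s[i].tolist(),c[i].round(1).tolist()) for i in range(1,k) if s[i,4]>15 and s[i,0]<300])
fx=[.4834,-.1362,np.radians(-88.8),0]
for th in(.7,.8,.9,1.):
    a=1.4-th;r=np.array([.06,.095,.13]);print(th,proj(im,pose(fx,np.c_[-.19-r*np.cos(a),0*r,.045+r*np.sin(a)])).round().tolist())
E
```

```text
time_s: 16.5 position: [0.4777, 0.1179, 0.1202] ft_force: [0.6, 0.2, 1.3] 
time_s: 16.8 position: [0.4776, 0.1237, 0.1123] ft_force: [-1.7, -0.6, 2.1] 
[([205, 187, 9, 13, 74], [209.1, 193.6])]
0.7 [[207.0, 199.0], [208.0, 185.0], [209.0, 171.0]]
0.8 [[207.0, 200.0], [209.0, 186.0], [210.0, 173.0]]
0.9 [[208.0, 201.0], [209.0, 188.0], [211.0, 176.0]]
1.0 [[208.0, 203.0], [210.0, 191.0], [211.0, 179.0]]
```

```bash
F(){ sed -n '1,2p;4p' | tr '\n' ' '; echo; }
python3 nudge.py '[[0.0013,0,0.0021,0,0],[0.0013,0,0.0021,0,0],[0.0013,0,0.0022,0,0]]' |F
python3 nudge.py '[[0.0012,0,0.0022,0,0],[0.0011,0,0.0022,0,0]]' |F
python3 nudge.py '[[0.0011,0,0.0022,0,0],[0.0011,0,0.0022,0,0]]' |F
python3 nudge.py '[[0.001,0,0.0022,0,0],[0.001,0,0.0022,0,0]]' |F
```

```text
time_s: 17.15 position: [0.4777, 0.1275, 0.1066] ft_force: [-2.4, -0.9, 10.6] 
time_s: 17.35 position: [0.4777, 0.1299, 0.1026] ft_force: [-4.0, -0.2, 13.8] 
time_s: 17.55 position: [0.4778, 0.132, 0.0984] ft_force: [-3.0, -1.2, 13.2] 
time_s: 17.75 position: [0.4778, 0.1342, 0.0939] ft_force: [-3.6, 0.0, 11.6]
```

```bash
F(){ sed -n '1,2p;4p' | tr '\n' ' '; echo; }
python3 nudge.py '[[0.001,0,0.002,0,0],[0.0008,0,0.002,0,0]]' |F
python3 nudge.py '[[0.0008,0,0.002,0,0],[0.0007,0,0.002,0,0]]' |F
python3 nudge.py '[[0.0006,0,0.002,0,0],[0.0006,0,0.002,0,0]]' |F
```

```text
time_s: 17.95 position: [0.4777, 0.1361, 0.0896] ft_force: [-1.5, 2.2, 7.7] 
time_s: 18.15 position: [0.4775, 0.1376, 0.0851] ft_force: [-0.5, 0.2, 2.3] 
time_s: 18.35 position: [0.4772, 0.1385, 0.0805] ft_force: [-0.9, -0.4, -0.6]
```

```bash
F(){ sed -n '1,2p;4p' | tr '\n' ' '; echo; }
python3 nudge.py '[[0.0003,0,0.001,0,0],[0.0002,0,0.001,0,0]]' |F
python3 nudge.py '[[0,0,0.0005,0,0],[0,0,0.0005,0,0]]' |F
python3 nudge.py '[[0,0,0.0005,0,0],[0,0,0.0005,0,0]]' |F
```

```text
time_s: 18.55 position: [0.4772, 0.139, 0.0787] ft_force: [-0.7, -0.6, 4.2] 
time_s: 18.75 position: [0.4774, 0.139, 0.0784] ft_force: [-2.3, -1.1, 10.8] 
time_s: 18.95 position: [0.4775, 0.139, 0.078] ft_force: [-4.8, -0.9, 17.0]
```

The handle is firmly on its stop at 17 N. Back off and look at the result.

```bash
python3 nudge.py '[[0,0,-0.005,0,0],[0,0,-0.03,0,0],[0,0,-0.04,0,0],[0,0,-0.05,0,0],[0,0,-0.05,0,0],[-0.04,0,-0.03,0,0],[-0.04,0,0,0,0],[0,0,0,0,0],[0,0,0,0,0]]' | sed -n '1,2p;4p'
python3 - <<'E'
from h import *
from rig import env, eyes, workorder, observe
w=eyes.get_image("wrist");s=eyes.get_image("side");c=eyes.get_image("scene")
r=lambda a,W,H:cv2.resize(np.ascontiguousarray(a[:,:,::-1]),(W,H),interpolation=cv2.INTER_CUBIC)
top=np.hstack([r(w["pixels"],400,300),r(c["pixels"][200:320,240:400],400,300)])
bot=np.hstack([r(s["pixels"][165:365,140:320],270,300),r(s["pixels"][225:345,150:235],213,300),r(c["pixels"],317,300)])
cv2.imwrite("pics/end.png",np.vstack([top,bot]))
E
```

```text
time_s: 19.85
position: [0.4788, 0.0586, 0.2818]
ft_force: [-0.8, -0.3, -0.1]
```

View pics/end.png

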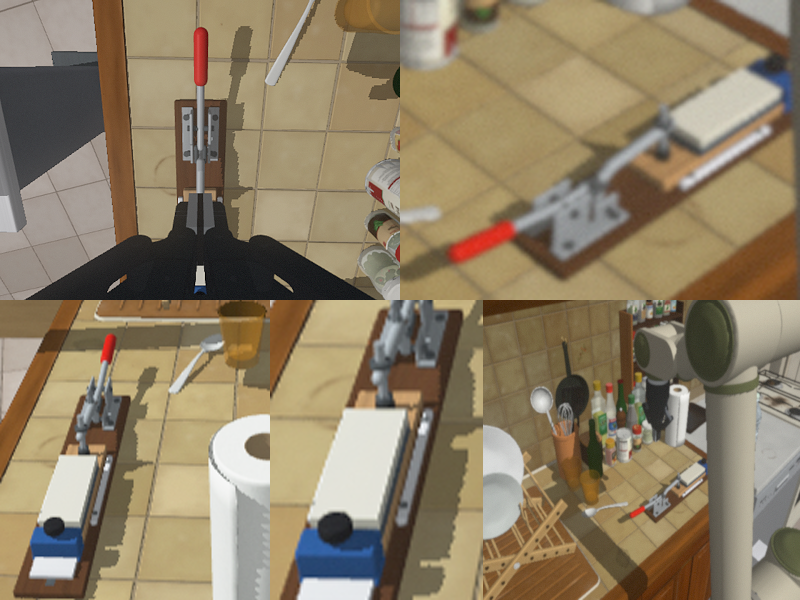

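The final picture shows the handle down (red, wrist crop (201,55)), the pad on the tongue at (663,140) in the scene crop, and the stone between the rails against the blue stop. The bystanders have not moved. Handing in.

```bash
python3 -c "
from rig import env, eyes, workorder, observe
print(workorder.close_job())"
```

```text
the job is handed in; nothing more can be done
None
```

I handed the job in at about 20 s: the stone lies between the rails against the blue stop (felt at under 7 N), and the red handle is past dead centre on its stop (17 N at most), with the pad on the tongue.

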